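Dock a battery pack in the bench charger

ROBOT

A 6-joint arm with a two-finger parallel gripper is mounted at the origin on the work surface. World frame = base frame: x ahead of the robot, y to its left, z up, the work surface at z = 0. Lengths are in m, angles in degrees, forces in N, time in s.
With the tool pointing down it reaches from about 0.4 to 0.825 m from the base axis. Payload 7 kg.
Tool frame: the origin (TCP) lies on the mounting face of the last link; the fingertips stand 178 mm ahead of it and the grasp point (between the pads) lies 159 mm ahead of it; z points along the fingers, y is the direction in which the jaws open and shut (so a half turn about z gives the same grasp; the last joint's range is limited). The gripper opens to 88 mm and grips with 3 to 60 N. Pads are 19 mm wide; open, the fingers measure 130 mm over their backs; the gripper's body (78 mm by 193 mm) begins 47 mm behind the grasp point.
Start: joints at [86.522, 20.546, 0.682, 0, -70.136, -16.507], TCP at [0.231, 0.634, 0.405] pointing down, gripper open.
Joint ranges: [-176.03, 176.03], [-82.01, 121.73], [-58.28, 71.71], [-173.87, 95.51], [-174.79, -0.11], [-173.66, 173.66]. Speed limits (degrees/s): [136.94, 136.94, 172.46, 180, 180, 180].

INTERFACE

Orientations are given as [roll, pitch, yaw] about the fixed x, y, z axes, in that order (R = Rz(yaw) Ry(pitch) Rx(roll)).
In Python, from plant import r gives the robot as it stands. The module is installed in compiled form; this text tells all that it offers.
- The arm moves only by the tool carry_out, never from a script. Its argument "plan" is a list of rows, each a list of 3 entries, a list of its own where there are three numbers: the shift along the tool's x, y, z in m, then the turn, a rotation vector about the tool's x, y, z in degrees, then the closure in counts, from 0 (fully open) to 255 (shut). In form: [[[x, y, z], [ax, ay, az], hand], ...]. A call has 1 to 12 rows; each row shifts and turns the commanded pose from where the row before left it, along the tool's axes as they then stand; what a row does not reach is not made up. A row lasts 1/12 s, in which the tool goes at most 41.7 mm and 7.16 degrees, less where a joint would pass 70% of its speed; a pose out of reach is approached as far as the arm can. A call is refused whole if a number of a shift passes 0.0417 or a number of a turn 7.16, either way. A call with a gripper value outside its range is refused whole. The fingers move at their own pace and stop on an object; "grip_force" is the grip in N (left out, the last holds). Time passes only in rows, so rows that do not move let the fingers close. It gives the time, the measured TCP pose, the force and the opening at its end, in the units of the state.
- r.get_state(): the state, without advancing time (a new reading comes with each control period).
- r.capture(name): name is "side" or "top"; returns the picture (480x640x3 uint8, red, green, blue); there is no depth.
- r.get_calibration(name): a dict with "K" (3x3 intrinsics, pixels), "rvec" (rotation vector, rad) and "tvec" (3), from world to camera coordinates, as OpenCV has them. Camera axes: x right, y down, z forward; pixel columns grow to the right and rows downward; lengths in m; the calibration is good to about 2 mm. A picture is of the moment at which its call begins. get_calibration takes no time and is no camera call.
- r.close_job(): hands the job in, once; it reports no verdict.
The state is a dict: "time_s": time; "joints": joint angles; "qd": joint speeds; "joint_torque": joint torques, N m; "tcp_pos": TCP position; "eef_rot": TCP orientation; "contact_force": force on the tool from outside, world axes, zero at the start; "moment": the same for the moment, N m; "gripper_width": finger opening in m.
Only numpy, scipy, OpenCV 4.12 (cv2) and the standard library are available. Lean on these libraries where they do the work, as an engineer would, in place of code of your own. Each camera call takes 0.05 s, during which the arm holds its last target. There are 200 camera calls.

TASK

The orange battery pack needs charging. Set it in front of the charging dock's gate, slide it along the bench through the gate to the back rail, then push it sideways under the clear canopy until it sits square with its long side fully home against the charging contacts, and let go. Be gentle, never ram it into the dock or tip it over, and leave the blue pack and everything else on the bench where it is.

Things in the scene. Friction and masses are not known exactly. Their poses are not given: they have to be found in the camera images.
- orange_pack: Battery pack to dock: black box with an orange top, 100 long (own x) x 60 wide (y) x 55 high (z) mm, 0.35-0.65 kg, loose, starting upright on the bench. Origin: centre of its underside. Either end may lead.
- blue_pack: Identical pack with a blue top, loose; leave it alone. Origin: centre of its underside.
- dock: Charging dock fixed to the bench: an L-shaped track without floor. Origin: on the bench, middle of the corner where lane and bay meet. x: along the lane from gate to back rail (roughly away from the robot); y: sideways into the bay; z up. Dock frame below, in mm. The corner's -y side is open. A pack lying along x meets the back rail with its origin at x 3, then slides to +y.
- gate (a point): Point on the bench, middle of the lane's entrance (dock -81, 0, 0 mm). Two white gate blocks 30 high, x -81 to -53, leave a lane 66 wide (y -33 to 33); yellow flared guides, 30 high, widen the mouth to about 90 at x -101. The right block ends at y -73; the left one runs to y 112 and its face at x -53 is the bay's near wall.
- back_rail (a point): Point at the top of the back rail's face (dock 53, 0, 30 mm): white rail 30 high and 12 thick beyond x 53, from y -110 to 112, which ends the lane and is the far wall of the bay.
- canopy_edge (a point): Middle of the lower corner of the canopy's yellow edge strip (dock 6, 40, 66 mm). The clear canopy covers the bay from x -53 to 65 and y 40 to 112, underside 66 and top 76 above the bench. A docked pack's near side is 12 mm inside this edge, at y 52.
- bay_home (a point): Point on the bench (dock 0, 82, 0 mm) where the origin of a fully docked pack lies, with 3 mm play along dock x. The bay ends at y 112 with the brass contacts on the white charger housing, which is 95 high and covers x -81 to 65, y 112 to 190.
- meter: Yellow handheld multimeter, 175 x 85 x 34 mm, lying loose; a bystander. Origin: centre of its underside.
- screwdriver: Screwdriver lying loose on the bench; a bystander. Long axis: own x.
- spool: Metal solder spool, 60 mm across, 48 mm high, standing loose; a bystander. Origin: centre of its underside.
- cleaner: White bottle, 56 mm across, 130 mm high, standing loose; a bystander. Origin: centre of its underside.
- mug: Blue mug, 80 mm across, 90 mm high, standing loose; a bystander. Origin: centre of its underside.
- brush: Brush lying loose; a bystander. Long axis: own x.

How it is judged:
By the outcome, as a careful person would: the job done as asked, in the order asked, and still so for the second after the job is handed in, with the robot touching nothing.
It also fails if it takes over 62 s, if anything falls off the work surface, if the arm or the gripper's body presses on something with over 40 N, if the wrist force passes 120 N, or if a joint passes its speed limit or range.

## Working session

There is one attempt and no reset: what is moved stays moved. The work goes in short steps, Python scripts to look and compute and a tool call to move; the robot and the scene stay as the last step left them, time stands still between calls to the robot, and variables do not carry over. Pictures are saved under pics/ and viewed, about 8 in all and at most 12, crops included, and the job is handed in when it is done.

Besides the shell and the picture viewer there is one more tool, called after "Emit:" by a JSON object that holds its "fn" and its "kwargs", one argument or row to a line. carry_out: Moves the arm, as the interface text tells. Its arguments: {"type":"object","properties":{"plan":{"type":"array","items":{"type":"array"}},"grip_force":{"type":"number"}},"required":["plan"]}

```bash
mkdir -p pics
cat > h.py <<'E'
import numpy as np, cv2
from plant import r
def cal(n):
    c=r.get_calibration(n); K=np.array(c["K"],float); R=cv2.Rodrigues(np.array(c["rvec"],float))[0]; t=np.array(c["tvec"],float).ravel(); return K,R,t
def snap(n,f,crop=None,s=1):
    im=r.capture(n)[:,:,::-1]
    cv2.imwrite(f"pics/full_{f}.png",im)
    if crop: x0,y0,x1,y1=crop; im=im[y0:y1,x0:x1]
    if s!=1: im=cv2.resize(im,None,fx=s,fy=s,interpolation=cv2.INTER_CUBIC)
    cv2.imwrite(f"pics/{f}.png",im)
def ray(n,uv,z):
    K,R,t=cal(n); d=R.T@np.linalg.inv(K)@np.array([uv[0],uv[1],1.]); c=-R.T@t
    return c+d*(z-c[2])/d[2]
def proj(n,p):
    K,R,t=cal(n); q=K@(R@np.array(p,float)+t); return q[:2]/q[2]
def tri(a,b):
    # a top pixel, b side pixel
    A=[];
    for n,uv in (("top",a),("side",b)):
        K,R,t=cal(n);P=K@np.c_[R,t]
        A+= [uv[0]*P[2]-P[0],uv[1]*P[2]-P[1]]
    X=np.linalg.svd(np.array(A))[2][-1]; return X[:3]/X[3]
E
python3 - <<'E'
from h import *
np.set_printoptions(precision=3,suppress=True)
snap("top","t0");snap("side","s0")
for n in("top","side"):
    K,R,t=cal(n);print(n,K,-R.T@t,R[2])
print(r.get_state())
E
```

```text
top [[464.063   0.    312.402]
 [  0.    464.063 242.753]
 [  0.      0.      1.   ]] [ 0.404 -0.025  1.216] [ 0.139  0.008 -0.99 ]
side [[507.382   0.    314.187]
 [  0.    507.382 237.691]
 [  0.      0.      1.   ]] [ 0.012 -0.812  0.715] [ 0.468  0.696 -0.545]
{'time_s': 0.1, 'joints': array([ 86.522,  20.588,   0.641,  -0.017, -70.137, -16.507]), 'qd': array([-0.036, -0.132,  0.148,  0.084, -0.036, -0.025]), 'joint_torque': array([ -0.001, -58.417,  29.375,   7.015,   0.01 ,  -0.   ]), 'tcp_pos': array([0.231, 0.634, 0.404]), 'eef_rot': array([179.915,  -0.009, -19.991]), 'contact_force': array([-0.515,  0.806,  0.299]), 'moment': array([0.046, 0.021, 0.001]), 'gripper_width': 0.08759001101646573}
```

View pics/t0.png

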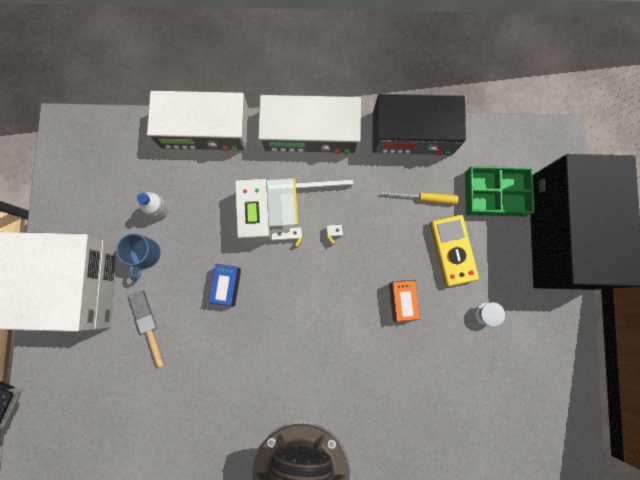

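View pics/s0.png

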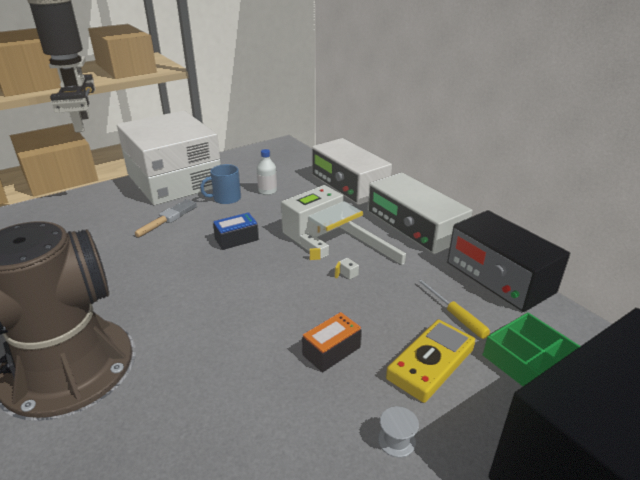

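Top view: orange pack at about (405,301), dock with the corner at about (315,207), gate blocks at (287,234) and (335,231). Side view: orange pack (332,340), dock (330,230). Next I'll enlarge both.

Run:
```python
import cv2,numpy as np
t=cv2.imread("pics/full_t0.png");s=cv2.imread("pics/full_s0.png")
def c(im,x0,y0,w,h,k): return cv2.resize(im[y0:y0+h,x0:x0+w],None,fx=k,fy=k,interpolation=cv2.INTER_CUBIC)
# dock: top 230..360 x170..250 *6
cv2.imwrite("pics/c1.png",c(t,228,170,133,80,6))
cv2.imwrite("pics/c2.png",np.hstack([c(t,380,270,50,60,8),c(s,295,305,75,90,5.3333)[:480]]))
cv2.imwrite("pics/c3.png",c(s,275,180,135,105,5.7))
```

```text
(no output)
```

View pics/c1.png

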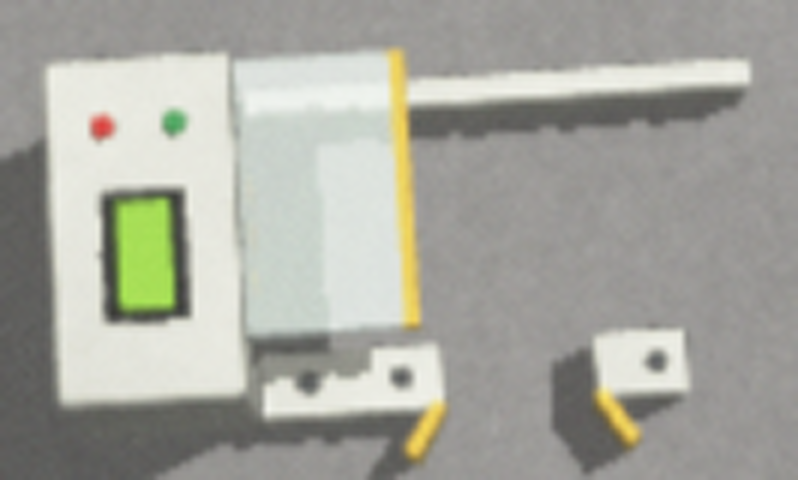

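View pics/c2.png

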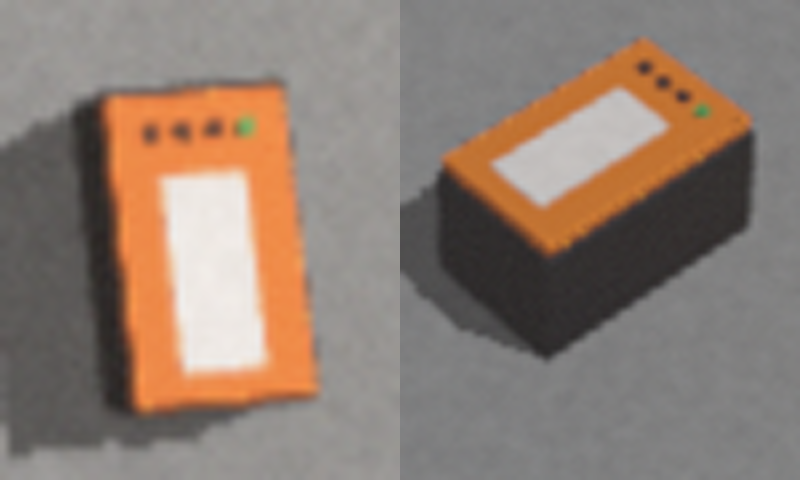

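View pics/c3.png

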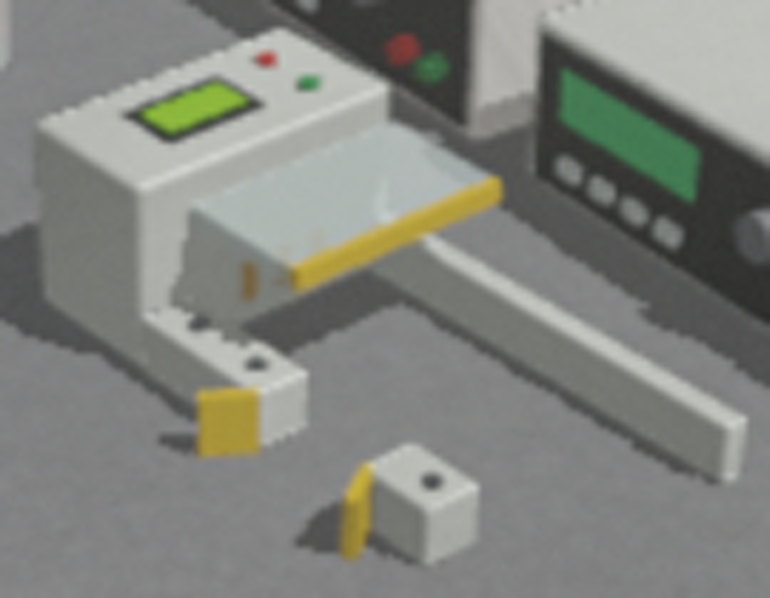

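Crops: the gate blocks, the rail end at (749,85), the canopy strip and the pack corners are sharp enough to read. I'll fit both poses to these corners across the two views.

```bash
cat > fit.py <<'E'
from h import *
from scipy.optimize import least_squares
def fit(obs,g,free_z=True):
    cams={n:cal(n) for n in("top","side")}
    def res(q):
        c,s=np.cos(q[3]),np.sin(q[3]); o=[]
        for n,uv,p in obs:
            K,R,t=cams[n]; w=np.array([q[0]+c*p[0]-s*p[1],q[1]+s*p[0]+c*p[1],q[2]+p[2]])
            v=K@(R@w+t); o+=list(v[:2]/v[2]-uv)
        return np.array(o)
    f=least_squares(res,g,loss="soft_l1"); return f.x,res(f.x).reshape(-1,2)
def mk(n,x0,y0,k,L): return [(n,np.array([x0+(u+.5)/k-.5,y0+(v+.5)/k-.5]),np.array(p)/1000.) for (u,v),p in L]
E
cat > m1.py <<'E'
from fit import *
np.set_printoptions(precision=4,suppress=True)
d=mk("top",228,170,6,[((47,65),(65,190,95)),((225,55),(65,112,95)),((245,392),(-81,112,95)),((60,406),(-81,190,95)),((403,50),(65,40,76)),((418,326),(-53,40,76)),
((749,85),(53,-110,30)),((748,62),(65,-110,30)),((593,338),(-53,-33,30)),((684,331),(-53,-73,30)),((690,388),(-81,-73,30)),((601,395),(-81,-33,30)),((440,347),(-53,33,30)),((443,404),(-81,33,30))])
d+=mk("side",275,180,5.7,[((38,126),(-81,190,95)),((278,30),(65,190,95)),((388,88),(65,112,95)),((140,188),(-81,112,95)),((727,427),(53,-110,30)),((745,418),(65,-110,30)),((727,478),(53,-110,0)),
((410,446),(-53,-33,30)),((479,487),(-53,-73,30)),((428,512),(-81,-73,30)),((428,562),(-81,-73,0)),((305,372),(-53,33,30)),((258,388),(-81,33,30)),((295,290),(-53,40,66)),((500,180),(65,40,76))])
q,e=fit(d,[.5,0,0,0]);print("dock",q[:3],np.degrees(q[3]));print(e.T)
p=mk("top",380,270,8,[((103,95),(50,30,55)),((283,85),(50,-30,55)),((317,393),(-50,-30,55)),((135,410),(-50,30,55))])
p+=mk("side",295,305,5.3333,[((240,40),(50,30,55)),((352,122),(50,-30,55)),((147,255),(-50,-30,55)),((42,160),(-50,30,55)),((147,357),(-50,-30,0)),((42,265),(-50,30,0)),((348,228),(50,-30,0))])
q,e=fit(p,[.4,-.2,0,0]);print("pack",q[:3],np.degrees(q[3]));print(e.T)
for n,a,b in(("spool",(490,315),(399,430)),("meter",(455,251),(432,360))): print(n,tri(a,b))
E
python3 m1.py
```

```text
dock [ 0.6665 -0.0113 -0.0001] 5.2812272644061515
[[-1.4098  0.2155  0.1037 -0.9142 -0.2513  0.2146  0.1296 -0.0693 -0.2074
   0.0098 -0.1583 -0.7586 -0.1005  0.0994 -1.299   0.668   0.9384 -0.2105
   0.3887  0.6855 -0.739   0.5652  0.2845  0.2318 -0.2016  0.5685 -0.0448
   0.5691  0.3903]
 [-0.1012 -0.5514  1.1222  0.9609  0.4392  0.2593  0.0186 -0.576  -0.4836
  -0.3651  0.775   0.6614 -0.2535  0.8996 -0.9228 -1.0069 -0.6139  0.1293
   0.1811 -0.1019  1.5543 -1.018  -0.47   -0.1818  1.5789 -0.0928  1.2678
   0.5535  0.3755]]
pack [ 0.4284 -0.2487 -0.0022] 6.380560703311087
[[-1.3873 -0.0053  0.5184 -0.9016  0.85    1.5838  0.0937 -1.5757 -0.0084
  -1.0138  1.0231]
 [-0.1904 -1.0442  0.8372  0.8563 -1.3565 -0.6844 -0.164  -0.3639  2.1465
   1.0925  0.4711]]
spool [ 0.3988 -0.4679  0.0282]
meter [ 0.5589 -0.3849  0.016 ]
```

Emit:
{"fn": "carry_out", "kwargs": {
  "plan": [
    [[0,0,0],[0,0,-6.6],0],
    [[0,0,0],[0,0,-6.6],0],
    [[0,0,0],[0,0,-6.6],0],
    [[0,0,0],[0,0,-6.6],0],
    [[0.018,0.034,0],[0,0,0],0],
    [[0.018,0.034,0],[0,0,0],0],
    [[0.018,0.034,0],[0,0,0],0],
    [[0.018,0.034,0],[0,0,0],0],
    [[0.018,0.034,0],[0,0,0],0],
    [[0.018,0.034,0],[0,0,0],0],
    [[0.018,0.034,0],[0,0,0],0],
    [[0.018,0.034,0],[0,0,0],0]
  ]
}}

```text
time_s: 1.1
tcp_pos: [0.4047, 0.3783, 0.4045]
eef_rot: [180.0, 0.0, 6.4]
contact_force: [1.7, 1.0, 0.1]
gripper_width: 0.0879
```

```bash
cat > go.py <<'E'
# usage: go.py world x y z -> total shift in tool axes; "d" prefix: dock frame (mm) of the fingertip centre
import sys; from h import *
from scipy.spatial.transform import Rotation as Ro
D=np.array([.6665,-.0113]);Y=np.radians(5.28);C=np.array([[np.cos(Y),-np.sin(Y)],[np.sin(Y),np.cos(Y)]])
np.set_printoptions(precision=4,suppress=True)
s=r.get_state(); R=Ro.from_euler("xyz",s["eef_rot"],degrees=True); p=s["tcp_pos"]; tip=p+R.apply([0,0,.178])
print("t",round(s["time_s"],2),"tcp",p,"rpy",s["eef_rot"],"F",s["contact_force"],"w",s["gripper_width"])
print("joints",s["joints"],"tip dock mm",np.r_[C.T@(tip[:2]-D),tip[2]]*1000)
if len(sys.argv)>1:
    v=np.array(sys.argv[2:5],float)
    t=v if sys.argv[1]=="w" else np.r_[D+C@(v[:2]/1000),v[2]/1000]
    d=t-(p if sys.argv[1]=="w" else tip)
    print("shift tool",R.inv().apply(d),"len",np.linalg.norm(d), "world",d, "dock yaw err",s["eef_rot"][2]-5.28)
E
python3 go.py w .428 -.249 .30
```

```text
t 1.1 tcp [0.4047 0.3783 0.4045] rpy [179.9901   0.0157   6.4321] F [1.7059 1.0302 0.0535] w 0.08785599744187991
joints [ 63.3199   9.1968 -14.7528  -0.0084 -66.0672  33.1156] tip dock mm [-224.8497  412.0213  226.5092]
shift tool [-0.0471  0.626   0.1046] len 0.6363890296861364 world [ 0.0233 -0.6273 -0.1045] dock yaw err 1.1521311696868137
```

Emit:
{"fn": "carry_out", "kwargs": {
  "plan": [
    [[0.008,0.04,0],[0,0,0],0],
    [[0.008,0.04,0],[0,0,0],0],
    [[0.008,0.04,0],[0,0,0],0],
    [[0.002,0.041,0],[0,0,0],0],
    [[0.002,0.041,0],[0,0,0],0],
    [[0,0.041,0],[0,0,0],0],
    [[-0.003,0.041,0],[0,0,0],0],
    [[-0.007,0.041,0],[0,0,0],0],
    [[-0.007,0.041,0],[0,0,0],0],
    [[-0.01,0.04,0],[0,0,0],0],
    [[-0.01,0.04,0],[0,0,0],0],
    [[-0.01,0.04,0],[0,0,0],0]
  ]
}}

```text
time_s: 2.1
tcp_pos: [0.4386, -0.1068, 0.4047]
eef_rot: [-180.0, -0.0, 6.4]
contact_force: [1.4, -0.1, -0.4]
gripper_width: 0.0876
```

```bash
python3 go.py w .4284 -.2487 .198
```

```text
t 2.1 tcp [ 0.4386 -0.1068  0.4047] rpy [-179.9917   -0.0161    6.4325] F [ 1.3976 -0.1355 -0.3635] w 0.08759114450769091
joints [ 11.4551  -1.1144 -26.0688  -0.0076 -65.0288  84.9806] tip dock mm [-235.6574  -74.092   226.7305]
shift tool [-0.0261  0.1399  0.2067] len 0.25095601984731625 world [-0.0102 -0.1419 -0.2067] dock yaw err 1.1525294801733983
```

Emit:
{"fn": "carry_out", "kwargs": {
  "plan": [
    [[-0.005,0.028,0],[0,0,0],0],
    [[-0.005,0.028,0],[0,0,0],0],
    [[-0.005,0.028,0.02],[0,0,0],0],
    [[-0.005,0.028,0.02],[0,0,0],0],
    [[-0.006,0.028,0.02],[0,0,0],0],
    [[0,0,0.03],[0,0,0],0],
    [[0,0,0.03],[0,0,0],0],
    [[0,0,0],[0,0,0],0]
  ]
}}

```text
time_s: 2.77
tcp_pos: [0.4268, -0.2471, 0.2794]
eef_rot: [-179.8, 0.5, 6.3]
contact_force: [-1.6, -0.6, -1.1]
gripper_width: 0.0879
```

```bash
python3 go.py w .4284 -.2487 .198; python3 -c "
from h import *
snap('side','s1',(250,230,400,400),4)"
```

```text
t 2.77 tcp [ 0.4268 -0.2471  0.2794] rpy [-179.7912    0.5021    6.2516] F [-1.603  -0.5503 -1.139 ] w 0.08788161490148652
joints [ -7.2173  10.7393 -31.2694  -0.1149 -48.5283 103.5444] tip dock mm [-261.9631 -212.0938  101.3922]
shift tool [0.0021 0.0021 0.0814] len 0.08141637370027914 world [ 0.0016 -0.0016 -0.0814] dock yaw err 0.9715590864633654
```

View pics/s1.png

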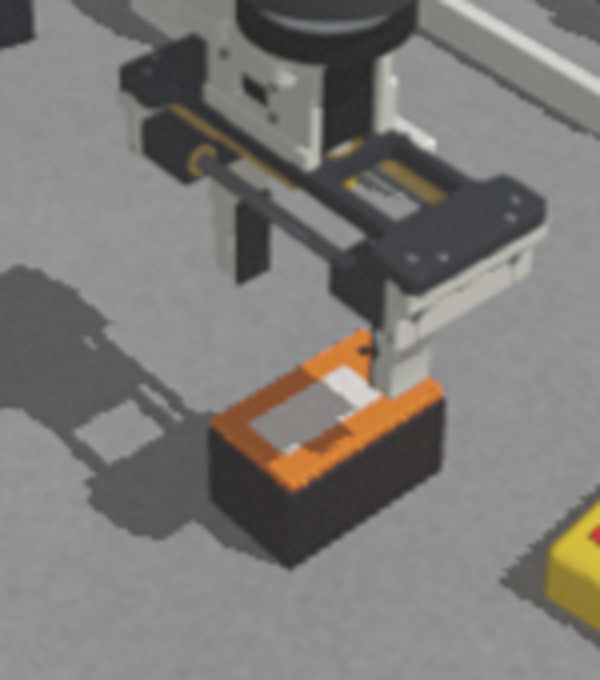

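The view shows the open jaws straddling the pack, at about (310,420) in the crop, with the body's long side along the jaw axis. I'll go down and grip.

Emit:
{"fn": "carry_out", "kwargs": {
  "plan": [
    [[0.002,0.002,0.02],[0,0,0],0],
    [[0,0,0.02],[0,0,0],0],
    [[0,0,0.02],[0,0,0],0],
    [[0,0,0.02],[0,0,0],0],
    [[0,0,0],[0,0,0],0],
    [[0,0,0],[0,0,0],120],
    [[0,0,0],[0,0,0],120],
    [[0,0,0],[0,0,0],120],
    [[0,0,0],[0,0,0],120],
    [[0,0,0],[0,0,0],120],
    [[0,0,0],[0,0,0],120]
  ],
  "grip_force": 20
}}

```text
time_s: 3.73
tcp_pos: [0.4323, -0.249, 0.206]
eef_rot: [179.9, -0.1, 6.5]
contact_force: [-0.4, 0.1, 8.7]
gripper_width: 0.0601
```

```bash
python3 go.py
```

```text
t 3.73 tcp [ 0.4323 -0.249   0.206 ] rpy [179.939   -0.1242   6.4514] F [-0.3522  0.1043  8.7099] w 0.060134192961396306
joints [ -7.3162  17.17   -35.3239   0.0489 -37.3709 103.7287] tip dock mm [-254.7158 -215.2967   27.9799]
```

Emit:
{"fn": "carry_out", "kwargs": {
  "plan": [
    [[0,0,0],[0,0,0],130],
    [[0,0,0],[0,0,0],130],
    [[0,0,-0.003],[0,0,0],130],
    [[0,0,0],[0,0,0],130]
  ]
}}

```text
time_s: 4.07
tcp_pos: [0.4312, -0.2486, 0.2078]
eef_rot: [-180.0, 0.0, 6.4]
contact_force: [-0.3, 0.5, -6.4]
gripper_width: 0.0598
```

Emit:
{"fn": "carry_out", "kwargs": {
  "plan": [
    [[0,0,-0.012],[0,0,1.15],130],
    [[0,0,-0.02],[0,0,0],130],
    [[0,0,-0.02],[0,0,0],130],
    [[0,0,0],[0,0,0],130],
    [[0,0,0],[0,0,0],130]
  ]
}}

```text
time_s: 4.48
tcp_pos: [0.4315, -0.2486, 0.2598]
eef_rot: [-180.0, -0.1, 5.2]
contact_force: [0.3, 1.3, -7.6]
gripper_width: 0.06
```

```bash
python3 go.py d -167 0 78
```

```text
t 4.48 tcp [ 0.4315 -0.2486  0.2598] rpy [-179.9914   -0.0825    5.2418] F [ 0.3427  1.3488 -7.5744] w 0.06001483264633917
joints [ -7.3088  12.4893 -32.2473  -0.0371 -45.1849 102.5767] tip dock mm [-255.6031 -214.6595   81.8313]
shift tool [ 0.0885 -0.2147  0.004 ] len 0.2322582783168958 world [ 0.0685  0.2219 -0.0038] dock yaw err -0.03822481242720688
```

Emit:
{"fn": "carry_out", "kwargs": {
  "plan": [
    [[0.006,-0.012,0],[0,0,0],130],
    [[0.01,-0.025,0],[0,0,0],130],
    [[0.012,-0.03,0],[0,0,0],130],
    [[0.012,-0.03,0],[0,0,0],130],
    [[0.012,-0.03,0],[0,0,0],130],
    [[0.012,-0.03,0],[0,0,0],130],
    [[0.012,-0.028,0],[0,0,0],130],
    [[0.008,-0.02,0],[0,0,0],130],
    [[0.0045,-0.01,0],[0,0,0],130],
    [[0,0,0],[0,0,0],130],
    [[0,0,0],[0,0,0],130],
    [[0,0,0],[0,0,0],130]
  ]
}}

```text
time_s: 5.48
tcp_pos: [0.4992, -0.0272, 0.2586]
eef_rot: [180.0, 0.1, 5.2]
contact_force: [-0.1, -1.4, -6.6]
gripper_width: 0.0598
```

```bash
python3 go.py d -167 0 30; python3 -c "
from h import *
snap('side','s2');snap('top','t2')"
```

```text
t 5.48 tcp [ 0.4992 -0.0272  0.2586] rpy [179.9815   0.1373   5.2351] F [-0.1393 -1.3582 -6.6254] w 0.05979957464321557
joints [ 19.4291  12.8128 -32.0071  -0.0221 -45.3178  75.8216] tip dock mm [-168.469    -0.5333   80.6452]
shift tool [ 0.0016 -0.0006  0.0506] len 0.05066927302423744 world [ 0.0014  0.0007 -0.0506] dock yaw err -0.04489176012068352
```

Emit:
{"fn": "carry_out", "kwargs": {
  "plan": [
    [[0.001,-0.0005,0.01],[0,0,0],130],
    [[0,0,0.02],[0,0,0],130],
    [[0,0,0.014],[0,0,0],130],
    [[0,0,0.006],[0,0,0],130],
    [[0,0,0.003],[0,0,0],130],
    [[0,0,0],[0,0,0],130],
    [[0,0,0.001],[0,0,0],130],
    [[0,0,0],[0,0,0],130],
    [[0,0,0],[0,0,0],130]
  ]
}}

```text
time_s: 6.33
tcp_pos: [0.5013, -0.026, 0.2061]
eef_rot: [-180.0, -0.1, 5.3]
contact_force: [0.3, 0.3, -4.9]
gripper_width: 0.0598
```

Emit:
{"fn": "carry_out", "kwargs": {
  "plan": [
    [[0,0,0.001],[0,0,0],130],
    [[0,0,0],[0,0,0],130],
    [[0,0,0],[0,0,0],100],
    [[0,0,0],[0,0,0],60],
    [[0,0,0],[0,0,0],20],
    [[0,0,0],[0,0,0],10],
    [[0,0,-0.015],[0,0,0],10],
    [[0,0,-0.03],[0,0,0],10],
    [[0,0,-0.04],[0,0,0],10],
    [[0,0,-0.03],[0,0,0],10]
  ]
}}

```text
time_s: 7.17
tcp_pos: [0.5012, -0.026, 0.3221]
eef_rot: [180.0, -0.1, 5.3]
contact_force: [1.0, 0.5, 0.5]
gripper_width: 0.084
```

```bash
python3 go.py d -255 0 145
```

```text
t 7.17 tcp [ 0.5012 -0.026   0.3221] rpy [179.981   -0.0647   5.2934] F [0.9971 0.5108 0.5047] w 0.0840497454528323
joints [ 19.5158   8.4149 -27.5027   0.0424 -54.0244  75.7527] tip dock mm [-165.7016    0.5492  144.1403]
shift tool [-0.0893  0.0005 -0.001 ] len 0.08930424413653089 world [-0.0889 -0.0088  0.0009] dock yaw err 0.01344067332557941
```

Emit:
{"fn": "carry_out", "kwargs": {
  "plan": [
    [[-0.014,0,0],[0,0,0],235],
    [[-0.02,0,0],[0,0,0],235],
    [[-0.02,0,0],[0,0,0],235],
    [[-0.02,0,0],[0,0,0],235],
    [[-0.012,0,0],[0,0,0],235],
    [[0,0,0],[0,0,0],235],
    [[0,0,0],[0,0,0],235]
  ]
}}

```text
time_s: 7.75
tcp_pos: [0.4155, -0.0337, 0.3202]
eef_rot: [-180.0, -0.1, 5.3]
contact_force: [2.1, -0.7, 0.3]
gripper_width: 0.0431
```

```bash
python3 go.py d -250 0 22; python3 -c "
from h import *
snap('side','s3');snap('top','t3')
t=cv2.imread('pics/full_t3.png');s=cv2.imread('pics/full_s3.png')
c=lambda im,x0,y0,w,h,k: cv2.resize(im[y0:y0+h,x0:x0+w],None,fx=k,fy=k,interpolation=cv2.INTER_CUBIC)
cv2.imwrite('pics/c4.png',np.hstack([c(t,270,170,90,135,4.4444),c(s,240,210,90,135,4.4444)]))"
```

```text
t 7.75 tcp [ 0.4155 -0.0337  0.3202] rpy [-179.9843   -0.0948    5.304 ] F [ 2.067  -0.6629  0.2865] w 0.043055786360417285
joints [ 22.764    0.0386 -37.1597   0.0169 -52.7066  72.5298] tip dock mm [-251.7441    0.8289  142.2232]
shift tool [0.0015 0.0009 0.1202] len 0.12023867556126985 world [ 0.0018 -0.0007 -0.1202] dock yaw err 0.023990919641294184
```

View pics/c4.png

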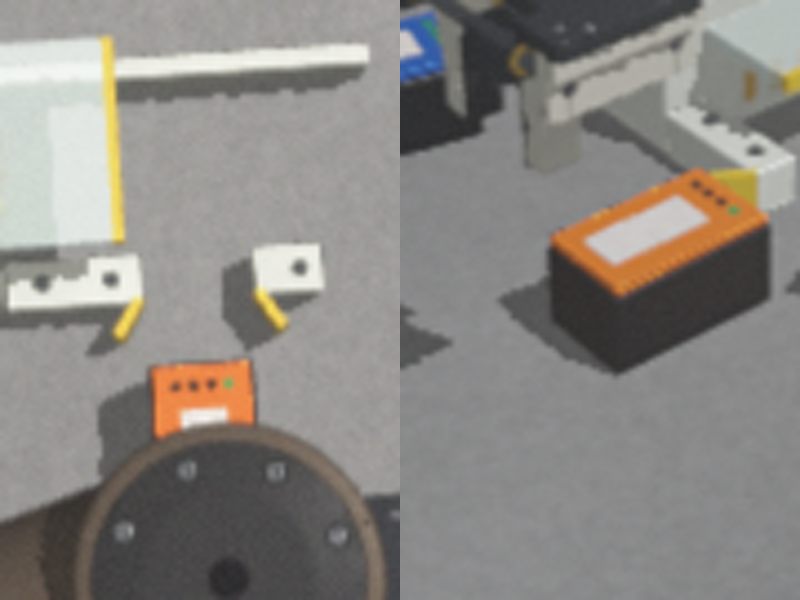

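The picture shows the pack upright in front of the gate, with its front corners at (152,368) and (250,361). I'll fit its pose.

```bash
cat > m2.py <<'E'
from fit import *
np.set_printoptions(precision=4,suppress=True)
k=4.4444
p=mk("top",270,170,k,[((152,368),(50,30,55)),((250,361),(50,-30,55))])
p+=mk("side",240,210,k,[((295,168),(50,30,55)),((370,217),(50,-30,55)),((220,298),(-50,-30,55)),((150,242),(-50,30,55)),((220,374),(-50,-30,0)),((150,317),(-50,30,0)),((370,293),(50,-30,0))])
q,e=fit(p,[.5,-.02,0,0]);print("pack",q[:3],np.degrees(q[3]));print(e.T)
Y=np.radians(5.28);C=np.array([[np.cos(Y),-np.sin(Y)],[np.sin(Y),np.cos(Y)]])
print("dock mm",1000*C.T@(q[:2]-[.6665,-.0113]))
E
python3 m2.py
```

```text
pack [ 0.4952 -0.0264 -0.    ] 6.859144642463764
[[-1.1704  0.4899  0.2812  0.6324 -0.4268 -1.5619  0.3893 -0.3343  0.5192]
 [ 0.2393 -0.4596 -0.7714 -0.5932 -0.9608 -0.7148  1.8826  2.0159  1.7748]]
dock mm [-171.9286    0.7655]
```

Emit:
{"fn": "carry_out", "kwargs": {
  "plan": [
    [[0.001,0.001,0.02],[0,0,0],235],
    [[0,0,0.02],[0,0,0],235],
    [[0,0,0.03],[0,0,0],235],
    [[0,0,0.03],[0,0,0],235],
    [[0,0,0.02],[0,0,0],235],
    [[0,0,0],[0,0,0],235],
    [[0,0,0],[0,0,0],235]
  ]
}}

```text
time_s: 8.43
tcp_pos: [0.4169, -0.0347, 0.1989]
eef_rot: [179.9, 0.2, 5.3]
contact_force: [-0.6, 0.1, -0.1]
gripper_width: 0.007
```

```bash
python3 go.py d -229 0 22
```

```text
t 8.43 tcp [ 0.4169 -0.0347  0.1989] rpy [179.9278   0.1836   5.2778] F [-0.558   0.0658 -0.0514] w 0.007014329182068532
joints [ 22.5367  11.5787 -45.544    0.0265 -33.0741  72.719 ] tip dock mm [-251.2275   -0.5584   20.9193]
shift tool [ 0.0222 -0.0006 -0.0012] len 0.022260785963489106 world [0.0221 0.0026 0.0011] dock yaw err -0.002197315760795071
```

Emit:
{"fn": "carry_out", "kwargs": {
  "plan": [
    [[0.005,0,0],[0,0,0],235],
    [[0.005,0,0],[0,0,0],235],
    [[0.004,0,0],[0,0,0],235],
    [[0.002,0,0],[0,0,0],235],
    [[0.002,0,0],[0,0,0],235],
    [[0.002,0,0],[0,0,0],235],
    [[0.003,0,0],[0,0,0],235],
    [[0.004,0,0],[0,0,0],235],
    [[0.005,0,0],[0,0,0],235],
    [[0.005,0,0],[0,0,0],235],
    [[0.005,0,0],[0,0,0],235],
    [[0.005,0,0],[0,0,0],235]
  ]
}}

```text
time_s: 9.43
tcp_pos: [0.4631, -0.0306, 0.1994]
eef_rot: [180.0, 0.1, 5.3]
contact_force: [-1.5, -0.6, -0.9]
gripper_width: 0.0067
```

```bash
python3 go.py d -57 0 22
```

```text
t 9.43 tcp [ 0.4631 -0.0306  0.1994] rpy [179.9931   0.0629   5.2502] F [-1.4997 -0.6024 -0.8969] w 0.006748068388173642
joints [ 20.6277  15.1732 -39.8928  -0.0176 -34.9966  74.637 ] tip dock mm [-204.4779   -0.4922   21.3887]
shift tool [ 0.1475 -0.0006 -0.0008] len 0.14747995147368176 world [0.1468 0.0141 0.0006] dock yaw err -0.029790737927100075
```

Emit:
{"fn": "carry_out", "kwargs": {
  "plan": [
    [[0.004,0,0],[0,0,0],235],
    [[0.004,0,0],[0,0,0],235],
    [[0.004,0,0],[0,0,0],235],
    [[0.004,0,0],[0,0,0],235],
    [[0.004,0,0],[0,0,0],235],
    [[0.004,0,0],[0,0,0],235],
    [[0.004,0,0],[0,0,0],235],
    [[0.004,0,0],[0,0,0],235]
  ]
}}

```text
time_s: 10.1
tcp_pos: [0.4955, -0.0274, 0.1996]
eef_rot: [-180.0, 0.0, 5.3]
contact_force: [-2.8, -0.1, -2.2]
gripper_width: 0.0067
```

```bash
python3 go.py d -57 0 22; python3 -c "
from h import *
snap('side','s4');snap('top','t4')
t=cv2.imread('pics/full_t4.png');s=cv2.imread('pics/full_s4.png')
c=lambda im,x0,y0,w,h,k: cv2.resize(im[y0:y0+h,x0:x0+w],None,fx=k,fy=k,interpolation=cv2.INTER_CUBIC)
cv2.imwrite('pics/c5.png',np.hstack([c(t,270,190,80,100,5),c(s,275,205,80,100,5)]))"
```

```text
t 10.1 tcp [ 0.4955 -0.0274  0.1996] rpy [-179.9992    0.002     5.2651] F [-2.7637 -0.0657 -2.1798] w 0.006653590074505151
joints [ 19.5671  17.6001 -35.8959  -0.0021 -36.5058  75.6997] tip dock mm [-171.7814   -0.3292   21.6456]
shift tool [ 0.1148 -0.0004 -0.0004] len 0.11478240026685103 world [0.1143 0.0109 0.0004] dock yaw err -0.01490014094039882
```

View pics/c5.png

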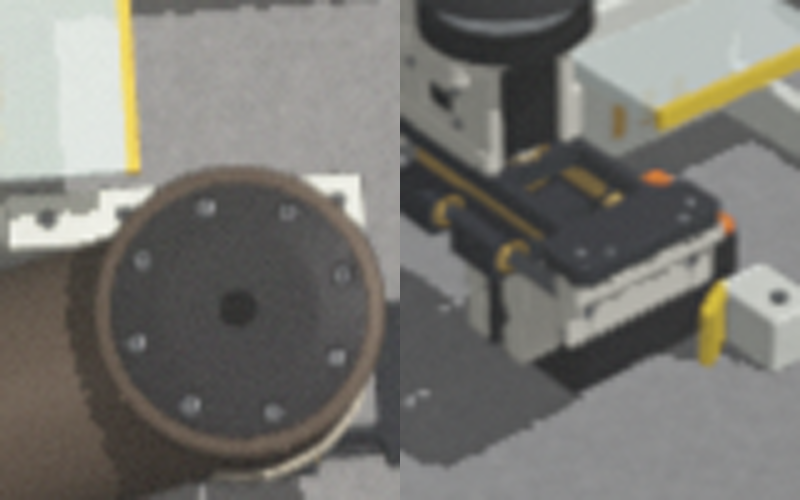

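The picture shows the nose of the pack already inside the gate, orange corner at (728,225), clear of the right block, and forces are low. I'll keep pushing.

Emit:
{"fn": "carry_out", "kwargs": {
  "plan": [
    [[0.004,0,0],[0,0,0],235],
    [[0.004,0,0],[0,0,0],235],
    [[0.004,0,0],[0,0,0],235],
    [[0.004,0,0],[0,0,0],235],
    [[0.004,0,0],[0,0,0],235],
    [[0.004,0,0],[0,0,0],235],
    [[0.004,0,0],[0,0,0],235],
    [[0.004,0,0],[0,0,0],235],
    [[0.004,0,0],[0,0,0],235],
    [[0.004,0,0],[0,0,0],235],
    [[0.004,0,0],[0,0,0],235],
    [[0.004,0,0],[0,0,0],235]
  ]
}}

```text
time_s: 11.2
tcp_pos: [0.5431, -0.0232, 0.1998]
eef_rot: [180.0, 0.0, 5.3]
contact_force: [-5.0, -0.5, 4.6]
gripper_width: 0.0069
```

Emit:
{"fn": "carry_out", "kwargs": {
  "plan": [
    [[0.004,0,0],[0,0,0],235],
    [[0.004,0,0],[0,0,0],235],
    [[0.004,0,0],[0,0,0],235],
    [[0.004,0,0],[0,0,0],235],
    [[0.004,0,0],[0,0,0],235],
    [[0.004,0,0],[0,0,0],235],
    [[0.004,0,0],[0,0,0],235],
    [[0.004,0,0],[0,0,0],235]
  ]
}}

```text
time_s: 11.87
tcp_pos: [0.575, -0.0202, 0.1998]
eef_rot: [180.0, 0.0, 5.3]
contact_force: [-5.7, -0.2, 5.0]
gripper_width: 0.0067
```

```bash
python3 go.py d -57 0 22
```

```text
t 11.87 tcp [ 0.575  -0.0202  0.1998] rpy [179.9899   0.0297   5.2679] F [-5.739  -0.2402  4.9995] w 0.0067162384718865
joints [ 17.4613  23.4677 -25.7343   0.0055 -40.8291  77.8024] tip dock mm [-92.0678  -0.491   21.7559]
shift tool [ 0.0351 -0.0005 -0.0003] len 0.0350721219548424 world [0.0349 0.0037 0.0002] dock yaw err -0.012106342690128002
```

Emit:
{"fn": "carry_out", "kwargs": {
  "plan": [
    [[0.003,0,0],[0,0,0],235],
    [[0.003,0,0],[0,0,0],235],
    [[0.003,0,0],[0,0,0],235],
    [[0.003,0,0],[0,0,0],235],
    [[0.003,0,0],[0,0,0],235],
    [[0.003,0,0],[0,0,0],235],
    [[0.003,0,0],[0,0,0],235],
    [[0.002,0,0],[0,0,0],235],
    [[0.0015,0,0],[0,0,0],235],
    [[0.0015,0,0],[0,0,0],235],
    [[0.001,0,0],[0,0,0],235]
  ]
}}

```text
time_s: 12.78
tcp_pos: [0.6017, -0.0177, 0.1997]
eef_rot: [180.0, 0.0, 5.3]
contact_force: [-5.7, -0.4, 4.3]
gripper_width: 0.0067
```

Emit:
{"fn": "carry_out", "kwargs": {
  "plan": [
    [[0.001,0,0],[0,0,0],235],
    [[0.001,0,0],[0,0,0],235],
    [[0.001,0,0],[0,0,0],235],
    [[0.001,0,0],[0,0,0],235],
    [[0.001,0,0],[0,0,0],235],
    [[0.001,0,0],[0,0,0],235]
  ]
}}

```text
time_s: 13.28
tcp_pos: [0.6076, -0.0172, 0.1997]
eef_rot: [180.0, 0.0, 5.3]
contact_force: [-3.8, -0.0, 3.9]
gripper_width: 0.0068
```

Emit:
{"fn": "carry_out", "kwargs": {
  "plan": [
    [[0.001,0,0],[0,0,0],235],
    [[0.001,0,0],[0,0,0],235],
    [[0,0,0],[0,0,0],235]
  ]
}}

```text
time_s: 13.53
tcp_pos: [0.6098, -0.0169, 0.1997]
eef_rot: [180.0, -0.0, 5.3]
contact_force: [-3.8, -1.3, 2.1]
gripper_width: 0.007
```

Emit:
{"fn": "carry_out", "kwargs": {
  "plan": [
    [[0.001,0,0],[0,0,0],235],
    [[0.001,0,0],[0,0,0],235],
    [[0,0,0],[0,0,0],235]
  ]
}}

```text
time_s: 13.78
tcp_pos: [0.6104, -0.017, 0.1993]
eef_rot: [180.0, 0.2, 5.2]
contact_force: [-8.8, 0.4, 7.3]
gripper_width: 0.0066
```

Contact with the back rail: the advance stopped and the force rose to 8.8 N. I'll back off, rise and start the turn.

Emit:
{"fn": "carry_out", "kwargs": {
  "plan": [
    [[-0.006,0,0],[0,0,0],235],
    [[-0.012,0,0],[0,0,0],235],
    [[-0.012,0,-0.02],[0,0,0],235],
    [[0,0,-0.04],[0,0,0],235],
    [[0,0,-0.04],[0,0,0],235],
    [[0,0.02,-0.04],[0,0,7],235],
    [[0,0,-0.02],[0,0,7],235],
    [[0,0,0],[0,0,7],235],
    [[0,0,0],[0,0,7],235],
    [[0,0,0],[0,0,7],235],
    [[0,0,0],[0,0,7],235],
    [[0,0,0],[0,0,7],235]
  ]
}}

```text
time_s: 14.78
tcp_pos: [0.5841, -0.0379, 0.3575]
eef_rot: [-179.8, -0.1, -44.1]
contact_force: [-0.2, -0.1, 0.1]
gripper_width: 0.0072
```

Emit:
{"fn": "carry_out", "kwargs": {
  "plan": [
    [[0.02,0,0],[0,0,7],235],
    [[0.02,0,0],[0,0,7],235],
    [[0.02,0,0],[0,0,7],235],
    [[0.02,0,0],[0,0,7],235],
    [[0.02,0,0],[0,0,7],235],
    [[0.02,0,0],[0,0,6],235],
    [[0.02,0,0],[0,-6,0],235],
    [[0.02,0,0],[0,-6,0],235],
    [[0,0,0],[0,-6,0],235],
    [[0,0,0],[0,-6,0],235],
    [[0,0,0],[0,-6,0],235],
    [[0,0,0],[0,0,0],235]
  ]
}}

```text
time_s: 15.78
tcp_pos: [0.6443, -0.1827, 0.3542]
eef_rot: [-179.9, 30.3, -84.9]
contact_force: [-1.4, -0.1, -0.8]
gripper_width: 0.0068
```

```bash
python3 go.py d 0 -75 100; python3 -c "
from h import *
snap('side','s5');snap('top','t5')
t=cv2.imread('pics/full_t5.png');s=cv2.imread('pics/full_s5.png')
c=lambda im,x0,y0,w,h,k: cv2.resize(im[y0:y0+h,x0:x0+w],None,fx=k,fy=k,interpolation=cv2.INTER_CUBIC)
cv2.imwrite('pics/c6.png',np.hstack([c(t,270,170,90,110,4.4444),c(s,285,185,90,110,4.4444)]))"
```

```text
t 15.78 tcp [ 0.6443 -0.1827  0.3542] rpy [-179.9006   30.2566  -84.9025] F [-1.3811 -0.0663 -0.7564] w 0.0068066431203071855
joints [ -9.8474  26.4685  11.5003 -29.3202 -84.3079  20.3073] tip dock mm [-37.2338 -78.9413 200.4081]
shift tool [ 0.0471 -0.0371  0.0888] len 0.10716191601838802 world [ 0.0367  0.0074 -0.1004] dock yaw err -90.18247425487469
```

View pics/c6.png

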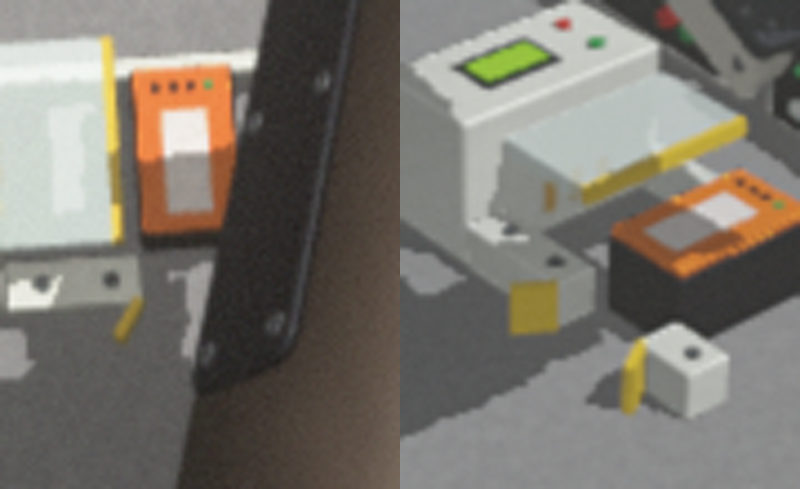

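The picture shows the pack square in the corner against the rail, top corners about (135,72), (230,66) and (145,235), with nothing else disturbed. Tilting by 30° worked, so I'll go down beside its −y side.

Emit:
{"fn": "carry_out", "kwargs": {
  "plan": [
    [[0.012,-0.01,0.022],[0,0,0],235],
    [[0.012,-0.01,0.022],[0,0,0],235],
    [[0.012,-0.01,0.022],[0,0,0],235],
    [[0.011,-0.009,0.022],[0,0,0],235],
    [[0.01,0,0.017],[0,0,0],235],
    [[0.01,0,0.017],[0,0,0],235],
    [[0.01,0,0.017],[0,0,0],235],
    [[0.005,0,0.009],[0,0,0],235],
    [[0,0,0],[0,0,0],235],
    [[0,0,0],[0,0,0],235]
  ]
}}

```text
time_s: 16.72
tcp_pos: [0.6823, -0.1736, 0.1859]
eef_rot: [180.0, 29.9, -84.7]
contact_force: [0.8, -0.8, 0.4]
gripper_width: 0.0068
```

```bash
python3 go.py d 2 -46 20
```

```text
t 16.72 tcp [ 0.6823 -0.1736  0.1859] rpy [179.9744  29.8957 -84.6703] F [ 0.8365 -0.7818  0.3792] w 0.006799722396721509
joints [ -8.7081  37.9628   8.4028 -30.7073 -71.207   26.9332] tip dock mm [  0.6874 -74.308   31.5531]
shift tool [-0.0188 -0.0013  0.0241] len 0.030602895082366542 world [-0.0013  0.0283 -0.0116] dock yaw err -89.95027994171141
```

Emit:
{"fn": "carry_out", "kwargs": {
  "plan": [
    [[-0.003,-0.001,0.005],[0,0,0],235],
    [[-0.004,0,0.005],[0,0,0],235],
    [[-0.004,0,0.005],[0,0,0],235],
    [[-0.004,0,0.005],[0,0,0],235],
    [[-0.003,0,0.003],[0,0,0],235],
    [[0,0,0],[0,0,0],235],
    [[0,0,0],[0,0,0],235]
  ]
}}

```text
time_s: 17.3
tcp_pos: [0.6807, -0.1467, 0.1749]
eef_rot: [-180.0, 30.0, -84.7]
contact_force: [-0.6, -0.1, -0.5]
gripper_width: 0.0066
```

```bash
python3 go.py d 2 43 20
```

```text
t 17.3 tcp [ 0.6807 -0.1467  0.1749] rpy [-179.9935   29.9902  -84.6975] F [-0.582  -0.0711 -0.4955] w 0.00662478189906483
joints [ -6.7533  37.8595   6.7218 -31.5794 -68.9859  26.2798] tip dock mm [  1.6686 -47.1799  20.7386]
shift tool [-0.0777 -0.0004  0.0457] len 0.09018352513915527 world [-0.008   0.0898 -0.0007] dock yaw err -89.97753063204759
```

Emit:
{"fn": "carry_out", "kwargs": {
  "plan": [
    [[-0.0017,0,0.001],[0,0,0],235],
    [[-0.0017,0,0.001],[0,0,0],235],
    [[-0.0017,0,0.001],[0,0,0],235],
    [[-0.0017,0,0.001],[0,0,0],235],
    [[-0.0017,0,0.001],[0,0,0],235],
    [[-0.0017,0,0.001],[0,0,0],235],
    [[-0.0026,0,0.0015],[0,0,0],235],
    [[-0.0026,0,0.0015],[0,0,0],235],
    [[-0.0026,0,0.0015],[0,0,0],235],
    [[-0.0026,0,0.0015],[0,0,0],235],
    [[-0.0026,0,0.0015],[0,0,0],235],
    [[-0.0026,0,0.0015],[0,0,0],235]
  ]
}}

```text
time_s: 18.3
tcp_pos: [0.6779, -0.1171, 0.1747]
eef_rot: [-180.0, 30.0, -84.7]
contact_force: [0.4, -2.7, 0.8]
gripper_width: 0.0071
```

```bash
python3 go.py d 2 43 20
```

```text
t 18.3 tcp [ 0.6779 -0.1171  0.1747] rpy [-179.9967   29.9955  -84.7301] F [ 0.4497 -2.6587  0.8304] w 0.007050023173408759
joints [ -4.4868  36.9932   5.171  -32.2624 -67.3734  24.8784] tip dock mm [  1.662  -17.3814  20.5388]
shift tool [-0.052  -0.0003  0.0307] len 0.060384716917520204 world [-0.0052  0.0602 -0.0005] dock yaw err -90.01005908719344
```

Emit:
{"fn": "carry_out", "kwargs": {
  "plan": [
    [[-0.0026,0,0.0015],[0,0,0],235],
    [[-0.0026,0,0.0015],[0,0,0],235],
    [[-0.0026,0,0.0015],[0,0,0],235],
    [[-0.0026,0,0.0015],[0,0,0],235],
    [[-0.0026,0,0.0015],[0,0,0],235],
    [[-0.0026,0,0.0015],[0,0,0],235],
    [[-0.0026,0,0.0015],[0,0,0],235],
    [[-0.0026,0,0.0015],[0,0,0],235],
    [[-0.0026,0,0.0015],[0,0,0],235],
    [[-0.0026,0,0.0015],[0,0,0],235],
    [[-0.0026,0,0.0015],[0,0,0],235],
    [[-0.0026,0,0.0015],[0,0,0],235]
  ]
}}

```text
time_s: 19.3
tcp_pos: [0.6746, -0.0812, 0.1747]
eef_rot: [180.0, 30.0, -84.7]
contact_force: [-0.1, -3.7, -0.1]
gripper_width: 0.0069
```

Emit:
{"fn": "carry_out", "kwargs": {
  "plan": [
    [[-0.0017,0,0.001],[0,0,0],235],
    [[-0.0017,0,0.001],[0,0,0],235],
    [[-0.0017,0,0.001],[0,0,0],235],
    [[-0.0017,0,0.001],[0,0,0],235],
    [[-0.0017,0,0.001],[0,0,0],235],
    [[-0.0017,0,0.001],[0,0,0],235],
    [[-0.0017,0,0.001],[0,0,0],235],
    [[-0.0017,0,0.001],[0,0,0],235]
  ]
}}

```text
time_s: 19.97
tcp_pos: [0.6732, -0.0657, 0.1746]
eef_rot: [-180.0, 30.0, -84.7]
contact_force: [0.0, -4.5, 0.7]
gripper_width: 0.0072
```

```bash
python3 go.py d 2 43 20
```

```text
t 19.97 tcp [ 0.6732 -0.0657  0.1746] rpy [-179.9897   29.997   -84.7327] F [ 0.018  -4.4738  0.7444] w 0.0072324889689266165
joints [ -0.4238  35.6792   2.9042 -33.3857 -64.704   22.2852] tip dock mm [ 1.7202 34.2469 20.4547]
shift tool [-0.0074 -0.0003  0.0048] len 0.008769333496093944 world [-0.0005  0.0087 -0.0005] dock yaw err -90.01271529230455
```

Emit:
{"fn": "carry_out", "kwargs": {
  "plan": [
    [[-0.0009,0,0.0005],[0,0,0],235],
    [[-0.0009,0,0.0005],[0,0,0],235],
    [[-0.0009,0,0.0005],[0,0,0],235],
    [[-0.0009,0,0.0005],[0,0,0],235],
    [[-0.0009,0,0.0005],[0,0,0],235],
    [[-0.0009,0,0.0005],[0,0,0],235],
    [[0,0,0],[0,0,0],235]
  ]
}}

```text
time_s: 20.55
tcp_pos: [0.6726, -0.0594, 0.1746]
eef_rot: [180.0, 30.0, -84.7]
contact_force: [-0.5, -3.4, 1.0]
gripper_width: 0.007
```

Emit:
{"fn": "carry_out", "kwargs": {
  "plan": [
    [[-0.0009,0,0.0005],[0,0,0],235],
    [[0,0,0],[0,0,0],235]
  ]
}}

```text
time_s: 20.72
tcp_pos: [0.6725, -0.0585, 0.1746]
eef_rot: [180.0, 30.0, -84.7]
contact_force: [0.3, -3.5, 0.5]
gripper_width: 0.0067
```

Emit:
{"fn": "carry_out", "kwargs": {
  "plan": [
    [[-0.0009,0,0.0005],[0,0,0],235],
    [[-0.0009,0,0.0005],[0,0,0],235],
    [[0,0,0],[0,0,0],235]
  ]
}}

```text
time_s: 20.97
tcp_pos: [0.6724, -0.0567, 0.1747]
eef_rot: [-180.0, 30.0, -84.7]
contact_force: [0.4, -5.4, -0.0]
gripper_width: 0.0068
```

Emit:
{"fn": "carry_out", "kwargs": {
  "plan": [
    [[-0.0009,0,0.0005],[0,0,0],235],
    [[0,0,0],[0,0,0],235]
  ]
}}

```text
time_s: 21.13
tcp_pos: [0.6723, -0.0563, 0.1748]
eef_rot: [-180.0, 29.9, -84.7]
contact_force: [0.3, -7.2, 0.2]
gripper_width: 0.0073
```

Emit:
{"fn": "carry_out", "kwargs": {
  "plan": [
    [[-0.0009,0,0.0005],[0,0,0],235],
    [[0,0,0],[0,0,0],235],
    [[0,0,0],[0,0,0],235]
  ]
}}

```text
time_s: 21.38
tcp_pos: [0.6723, -0.0561, 0.1749]
eef_rot: [-180.0, 29.9, -84.7]
contact_force: [0.3, -10.1, 0.1]
gripper_width: 0.007
```

Emit:
{"fn": "carry_out", "kwargs": {
  "plan": [
    [[-0.0009,0,0.0005],[0,0,0],235],
    [[0,0,0],[0,0,0],235],
    [[0,0,0],[0,0,0],235]
  ]
}}

```text
time_s: 21.63
tcp_pos: [0.6722, -0.0559, 0.175]
eef_rot: [-180.0, 29.8, -84.7]
contact_force: [0.6, -13.0, 2.0]
gripper_width: 0.0066
```

```bash
python3 go.py d 2 43 20
```

```text
t 21.63 tcp [ 0.6722 -0.0559  0.175 ] rpy [-179.9599   29.7958  -84.7348] F [  0.558  -12.9711   1.9755] w 0.006616468918241046
joints [  0.4442  35.386    2.4416 -33.4153 -64.0574  21.6279] tip dock mm [ 1.7511 43.5389 20.5307]
shift tool [ 0.0007 -0.0002  0.0002] len 0.0007962941988418121 world [ 0.0003 -0.0005 -0.0005] dock yaw err -90.01484412730375
```

Home: the motion stalled at 13 N with the tip at y 43.5, against about 43.8 expected. I'll back straight out sideways, then up.

Emit:
{"fn": "carry_out", "kwargs": {
  "plan": [
    [[0.0017,0,-0.001],[0,0,0],235],
    [[0.0035,0,-0.002],[0,0,0],235],
    [[0.007,0,-0.004],[0,0,0],235],
    [[0.014,0,-0.008],[0,0,0],235],
    [[0.0173,0,-0.01],[0,0,0],235],
    [[0.0173,0,-0.01],[0,0,0],235],
    [[0.0173,0,-0.01],[0,0,0],235],
    [[0.014,0,-0.008],[0,0,0],235],
    [[-0.01,0,-0.017],[0,0,0],235],
    [[-0.015,0,-0.026],[0,0,0],235],
    [[-0.015,0,-0.026],[0,0,0],235],
    [[-0.015,0,-0.026],[0,0,0],235]
  ]
}}

```text
time_s: 22.63
tcp_pos: [0.6816, -0.1602, 0.2851]
eef_rot: [179.9, 30.0, -84.8]
contact_force: [0.3, -0.6, -0.6]
gripper_width: 0.0069
```

Emit:
{"fn": "carry_out", "kwargs": {
  "plan": [
    [[0.034,0,-0.02],[0,0,0],235],
    [[0.034,0,-0.02],[0,0,0],235],
    [[0.034,0,-0.02],[0,0,0],235],
    [[0.034,0,-0.02],[0,0,0],235],
    [[0,0,0],[0,0,0],235],
    [[0,0,0],[0,0,0],235]
  ]
}}

```text
time_s: 23.13
tcp_pos: [0.6955, -0.3197, 0.2843]
eef_rot: [179.9, 30.0, -85.0]
contact_force: [0.0, 0.6, -0.2]
gripper_width: 0.0071
```

```bash
python3 go.py; python3 -c "
from h import *
snap('side','s6');snap('top','t6')
t=cv2.imread('pics/full_t6.png');s=cv2.imread('pics/full_s6.png')
c=lambda im,x0,y0,w,h,k: cv2.resize(im[y0:y0+h,x0:x0+w],None,fx=k,fy=k,interpolation=cv2.INTER_CUBIC)
cv2.imwrite('pics/c7.png',np.hstack([c(t,230,170,80,100,5),c(s,275,180,80,100,5)]))
cv2.imwrite('pics/c8.png',np.vstack([np.hstack([cv2.resize(t,(400,300)),cv2.resize(s,(400,300))])]))"
```

```text
t 23.13 tcp [ 0.6955 -0.3197  0.2843] rpy [179.9129  30.0395 -84.9904] F [ 0.0295  0.6453 -0.2228] w 0.007073495822818106
joints [-18.7604  39.0302  23.4949 -27.2464 -87.9304  28.0708] tip dock mm [   0.6443 -220.6615  130.1876]
```

View pics/c7.png

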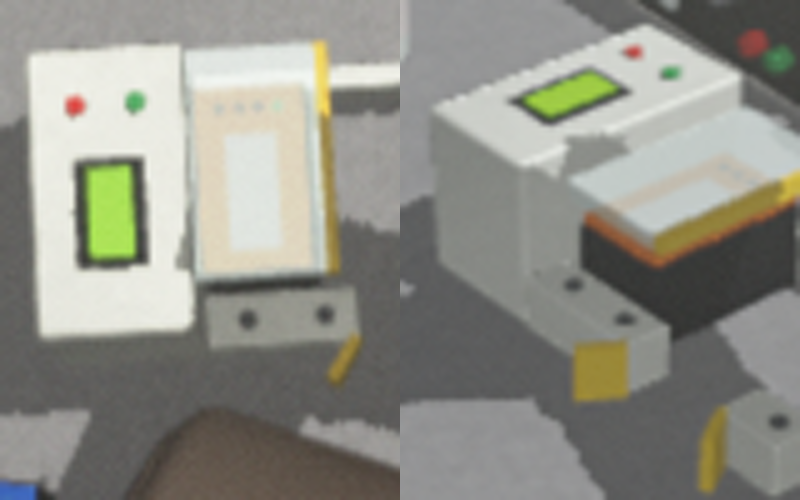

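View pics/c8.png

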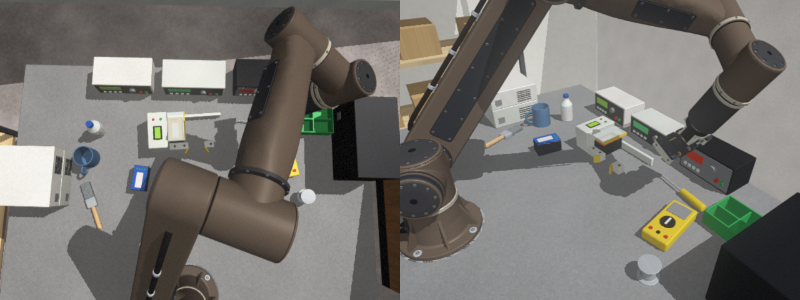

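The pictures show the pack under the canopy, dots at the rail end, its right edge running from (305,87) to (313,268) and parallel to the yellow strip. The other things look unmoved. I'll check this numerically.

Run:
```python
from fit import *
np.set_printoptions(precision=2,suppress=True)
Y=np.radians(5.28);C=np.array([[np.cos(Y),-np.sin(Y)],[np.sin(Y),np.cos(Y)]])
for u,v in((305,87),(313,268),(197,92)):
    w=ray("top",(230+(u+.5)/5-.5,170+(v+.5)/5-.5),.055); print("top corner dock mm",1000*C.T@(w[:2]-[.6665,-.0113]))
w=ray("side",(275+(258+.5)/5-.5,180+(266+.5)/5-.5),.055); print("side near corner",1000*C.T@(w[:2]-[.6665,-.0113]))
a=cv2.imread("pics/full_s0.png").astype(int);b=cv2.imread("pics/full_s6.png").astype(int)
for n,(x0,y0,x1,y1) in dict(blue=(210,210,262,250),meter=(385,318,480,402),spool=(375,405,425,458),screw=(415,280,492,340),cleaner=(255,148,280,196),mug=(200,165,242,204),brush=(133,205,200,238)).items():
    p=cv2.phaseCorrelate(a[y0:y1,x0:x1].mean(2).astype(np.float32),b[y0:y1,x0:x1].mean(2).astype(np.float32)); print(n,np.array(p[0]),round(p[1],2))
```

```text
top corner dock mm [48.83 51.94]
top corner dock mm [-45.77  53.7 ]
top corner dock mm [ 50.04 107.48]
side near corner [-48.34  47.96]
blue [ 0.05 -0.06] 0.97
meter [ 0.01 -0.  ] 1.0
spool [ 0.01 -0.03] 1.01
screw [ 0.02 -0.07] 0.96
cleaner [0.51 0.02] 0.98
mug [0.46 0.02] 1.0
brush [-0.02 -0.02] 1.01
```

```bash
python3 -c "
from plant import r
print(r.close_job(), r.get_state()['time_s'])"
```

```text
the job is handed in; nothing more can be done
the job is handed in; nothing more can be done
```

The orange pack is docked and the job was handed in at about 23 s of the 62 s allowed. I set the pack in front of the gate and pushed it along the bench to the back rail; it stopped there at about 9 N. Then I pushed it sideways under the canopy with the tool tilted 30°, until it stalled against the contacts at 13 N, and backed the arm clear.

**Seating:** In the last pictures the pack is upright and looks square under the canopy. The top view puts its near side at dock y 52–54, where fully home is 52. The fingertip stopped at y 43.5, where about 43.8 was expected. One side-view corner read y 48 instead, about 4 mm off; I put this down to blur and the view past the canopy edge, because the stall and the top view agree.

**Other items:** Blue pack, meter, spool, screwdriver and brush were unshifted within 0.1 pixel. Mug and cleaner both read about 0.5 pixel sideways; I take this as a comparison artefact, since the arm never worked near them. The wrist force at the end was about zero.

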